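Check the spring travel of a tilting mirror mount

ROBOT

A 7-joint arm with a two-finger parallel gripper is mounted at the origin on a cart in front of the work surface, level with it; the furniture and walls round the work are solid. World frame = base frame: x ahead of the robot, y to its left, z up, the work surface at z = 0. Lengths are in m, angles in rad, forces in N, time in s.
With the tool pointing down it reaches from about 0.35 to 0.9 m from the base axis. Payload 8.1 kg.
Tool frame: the origin (TCP) lies at the very end of the fingers, on their centre line; the grasp point (between the pads) lies 19 mm behind it (grip_point_offset is the distance from the TCP to the grasp point, in m); z points along the fingers, x is the direction in which the jaws open and shut, and the axes are right-handed (so a half turn about z gives the same grasp; the last joint's range is limited). The gripper opens to 92 mm and grips with 3 to 60 N. Pads are 19 mm wide; open, the fingers measure 130 mm over their backs; the gripper's body (75 mm by 190 mm) begins 47 mm behind the grasp point.
Start: joints at [1.171, 0.434, 0.025, 1.573, -0.012, 1.134, -0.075], TCP at [0.183, -0.598, 0.227] pointing down, gripper open.
Joint ranges: [-2.62, 2.62], [-0.44, 2.09], [-1.27, 1.32], [0.08, 2.57], [-1.32, 4.46], [0.12, 2], [-2.74, 2.74]. Speed limits (rad/s): [2.22, 2.22, 3.01, 3.01, 3.14, 3.14, 3.14].

INTERFACE

Orientations are given as a rotation vector (axis times angle).
In Python, from cell import observe, get_image, camera_model, sign_off, grip_point_offset gives the robot as it stands.
- The arm moves only by the tool play_rows, never from a script. Its argument "rows" is a list of rows, each a list of 7 numbers: the shift along the tool's x, y, z as a fraction of full scale, then the turn, a rotation vector about the tool's x, y, z as a fraction of full scale, then the closure, from -1 (fully open) to 1 (shut). A call has 1 to 5 rows; each row shifts and turns the pose as measured when the row begins, along the tool's axes as they then stand; what a row does not reach is not made up. Full scale, the value 1, is 0.15 m for a shift and 0.5 rad for a turn. A row lasts 1/10 s, in which the tool goes at most 50 mm and 8.59 degrees, less where a joint would pass 70% of its speed; a pose out of reach is approached as far as the arm can. A call with a number of a shift or a turn outside -1 to 1 is refused whole. A call with a gripper value outside its range is refused whole. The fingers move at their own pace and stop on an object; "force" is the grip in N (left out, the last holds). Time passes only in rows, so rows that do not move let the fingers close. It gives the time, the measured TCP pose, the force and the opening at its end, in the units of the state.
- observe(): the state, without advancing time (a new reading comes with each control period).
- get_image(name): name is "scene" or "top" or "wrist"; returns the picture (400x640x3 uint8, blue, green, red); there is no depth.
- camera_model(name): a dict with "K" (3x3 intrinsics, pixels), "R" (3x3) and "t" (3): a world point X has camera coordinates R X + t. Camera axes: x right, y down, z forward; pixel columns grow to the right and rows downward; lengths in m; the calibration is good to about 2 mm. A picture is of the moment at which its call begins: read the wrist's pose just before it. camera_model takes no time and is no camera call; for the wrist camera it gives the pose at the moment of the call.
- sign_off(): hands the job in, once; it reports no verdict.
The state is a dict: "clock": time; "joints": joint angles; "dq": joint speeds; "joint_efforts": joint torques, N m; "position": TCP position; "ee_rot": TCP orientation; "force": force on the tool from outside, world axes, zero at the start; "ft_torque": the same for the moment, N m; "width": opening from 0.0 (shut) to 1.0 (fully open).
Only numpy, scipy, OpenCV 4.12 (cv2) and the standard library are available. Lean on these libraries where they do the work, as an engineer would, in place of code of your own. Each camera call takes 0.05 s, during which the arm holds its last target.

TASK

Check the springs of the tilting mirror mount with closed fingertips: press the orange pad down until the pointer with the orange end stands level with the red tab on its scale, not past it, keep it there for a second and let it spring back; then do the same with the blue pad and the blue-ended pointer. Press only one pad at a time and finish clear of the mount. Pick nothing up, touch neither the mirror nor the red tabs, and leave the things around the mount where they are.

Things in the scene. Friction and masses are not known exactly. Their poses are not given: they have to be found in the camera images.
- mount: mirror mount, fixed: steel base 145x145x12 mm and, above it, an aluminium plate 135x135x10 mm that rocks on a ball (tilt centre) under one corner. Origin on the worktop 50 mm below the ball. From it the orange pad is 100 mm along -x, orange pointer tip 120 mm along +x; blue pad 100 mm along -y, blue tip 120 mm along +y; z up. At each tip stands a white scale 110 mm high, face to +y, a red tab on it
- orange_pad: the orange press pad at a corner of the plate: round, 28 mm across, flat top; it rides on the plate. Origin at the centre of its underside, 17 mm below its top
- blue_pad: the blue press pad at a corner of the plate: round, 28 mm across, flat top; it rides on the plate. Origin at the centre of its underside, 17 mm below its top
- orange_pad_top (a point): centre of the flat top of the orange pad (72 mm above the worktop at rest); press here straight down. The spring pushes back with about 2.5 N at first, 5 N at 10 mm and 7.5 N at 20 mm of travel
- blue_pad_top (a point): centre of the flat top of the blue pad (72 mm above the worktop at rest); press here straight down. The spring pushes back with about 2.5 N at first, 5 N at 10 mm and 7.5 N at 20 mm of travel
- orange_tip (a point): tip of the pointer with the orange end (3 mm thick), 50 mm above the worktop at rest
- blue_tip (a point): tip of the pointer with the blue end (3 mm thick), 50 mm above the worktop at rest
- orange_mark_mid (a point): middle of the red tab (6 mm high, 18 mm wide) on the scale of the orange pointer; beside the tip; only its height matters for the reading. A pressed pad goes down and the pointer of its own colour goes up, 1.2 mm for each mm of pad travel; the other pointer stays
- blue_mark_mid (a point): middle of the red tab (6 mm high, 18 mm wide) on the scale of the blue pointer; beside the tip; only its height matters for the reading. A pressed pad goes down and the pointer of its own colour goes up, 1.2 mm for each mm of pad travel; the other pointer stays
- orange_mark (a joint): height of the red tab of the orange scale above the level of the tilt centre (m), so above the resting pointer tip; 0.012 to 0.026 at the start; a stiff slide, not to be moved
- blue_mark (a joint): height of the red tab of the blue scale above the level of the tilt centre (m), so above the resting pointer tip; 0.012 to 0.026 at the start; a stiff slide, not to be moved
- orange_tilt (a joint): tilt of the plate when the orange pad is pressed (rad): about 0 at rest, positive when pressed, stop at 0.32. The orange pointer tip stands 120 mm x sin(tilt) above the tilt centre, the orange pad goes down about 100 mm x sin(tilt)
- blue_tilt (a joint): tilt of the plate when the blue pad is pressed (rad): about 0 at rest, positive when pressed, stop at 0.32. The blue pointer tip stands 120 mm x sin(tilt) above the tilt centre, the blue pad goes down about 100 mm x sin(tilt)
- mirror: round mirror in a black ring, 62 mm across, 5 mm high, in the middle of the plate, 68 mm from either pad's centre; not to be touched. Origin at the centre of its underside
- vial_0: bystander, loose: glass sample vial with black screw cap, 28 mm across, 60 mm tall; beside the mount's corner between the two pads; origin at the centre of its underside
- weight_200: bystander, loose: brass-coloured balance weight with a neck, 30 mm across, 51 mm tall; near the orange pad, on the worktop; origin at the centre of its underside
- spare_cap: bystander, loose: round white cap, 65 mm across, 16 mm tall; in the angle between the two pointers; origin at the centre of its underside
- beaker: bystander, loose: small clear beaker, 50 mm across, 59 mm tall; near the blue pad, on the worktop; origin at the centre of its underside
- fuse_box: bystander, loose: small white and blue carton, 36x62x22 mm; beside the blue pad's side of the mount, on the worktop; origin at the centre of its underside

How it is judged:
On the way, in this order (a step that is already met when the one before it is completed fails the run):
1. a finger presses the orange pad alone and the orange pointer is held level with its red tab (within 4 mm) for 0.5 s (z of orange_tip in the frame of orange_mark_mid between -0.004 and 0.004 m and contact force between the fingers and orange_pad above 0.5 N and value of joint blue_tilt below 0.06 rad), for 0.5 s.
2. the orange pad is let go and the plate has sprung back (value of joint each of orange_tilt, blue_tilt below 0.03 rad and contact force between the fingers and orange_pad below 0.1 N), for 0.2 s.
3. a finger presses the blue pad alone and the blue pointer is held level with its red tab (within 4 mm) for 0.5 s (z of blue_tip in the frame of blue_mark_mid between -0.004 and 0.004 m and contact force between the fingers and blue_pad above 0.5 N and value of joint orange_tilt below 0.06 rad), for 0.5 s.
At the end, for the whole second after the job is handed in: after both presses the plate has sprung back: both tilts are below 0.03 rad (value of joint each of orange_tilt, blue_tilt below 0.03 rad); the robot touches nothing.
It fails at once if a pointer goes more than 8 mm above the middle of its red tab (z of orange_tip in the frame of orange_mark_mid above 0.008 m or z of blue_tip in the frame of blue_mark_mid above 0.008 m).
It fails at once if a red tab is shifted more than 3 mm (distance of any of orange_mark_mid, blue_mark_mid from where it was at the start of the episode above 0.003 m).
It fails at once if the mirror is touched (contact force between any of the fingers, the arm and mirror above 0.3 N).
It fails at once if a loose thing beside the mount is moved or lifted more than 15 mm, or knocked over (distance of any of vial_0, weight_200, spare_cap, beaker, fuse_box from where it was at the start of the episode above 0.015 m or angle between any of vial_0, weight_200, spare_cap, beaker, fuse_box's own z axis and vertical above 0.3 rad).
It also fails if it takes over 51 s, if anything falls off the work surface, if the arm or the gripper's body presses on something with over 40 N, if the wrist force passes 120 N, or if a joint passes its speed limit or range.

## Working session

There is one attempt and no reset: what is moved stays moved. The work goes in short steps, Python scripts to look and compute and a tool call to move; the robot and the scene stay as the last step left them, time stands still between calls to the robot, and variables do not carry over. Pictures are saved under pics/ and viewed, and the job is handed in when it is done.

Besides the shell and the picture viewer there is one more tool, called after "Call:" as name(argument=value, ...) on one line, values as JSON. play_rows: Moves the arm, as the interface text tells. Its arguments: {"type":"object","properties":{"rows":{"type":"array","items":{"type":"array","items":{"type":"number"}}},"force":{"type":"number"}},"required":["rows"]}

```bash
ls; mkdir -p pics
python3 - <<'E'
from cell import *
import cv2, numpy as np
print(observe()); print(grip_point_offset)
for n in ("scene","top","wrist"):
    m=camera_model(n); print(n,np.round(m["K"],1).tolist(),np.round(m["R"],4).tolist(),np.round(m["t"],4).tolist())
    cv2.imwrite(f"pics/{n}0.png",get_image(n))
E
```

```text
pics
{'clock': 0.0, 'joints': array([ 1.17139129,  0.43520768,  0.0249568 ,  1.5741497 , -0.01159089,
        1.13402159, -0.07511634]), 'dq': array([-0.00016751,  0.00016377, -0.00012313,  0.00010106, -0.00289072,
       -0.00090828, -0.00032427]), 'joint_efforts': array([-1.32216741e-03, -6.67876625e+01,  9.85247120e-01, -3.14469767e+01,
       -6.02540793e-02,  4.23989247e-02,  1.37798843e-04]), 'position': array([ 0.18257875, -0.59716217,  0.22593397]), 'ee_rot': array([-2.52473390e+00,  1.86814446e+00,  2.20309137e-03]), 'force': array([0.35405072, 1.28553863, 0.75289118]), 'ft_torque': array([0.01796783, 0.02102017, 0.00934795]), 'width': 1.0039537018223867}
0.0188
scene [[362.1, 0.0, 317.4], [0.0, 362.1, 193.6], [0.0, 0.0, 1.0]] [[0.4656, -0.8849, -0.012], [-0.4962, -0.2498, -0.8315], [0.7328, 0.3931, -0.5554]] [-0.3624, 0.3389, 0.489]
top [[513.0, 0.0, 327.8], [0.0, 513.0, 196.2], [0.0, 0.0, 1.0]] [[-0.005, -0.9999, 0.0132], [-0.9905, 0.0032, -0.1377], [0.1376, -0.0138, -0.9904]] [-0.0864, 0.6055, 0.9994]
wrist [[333.7, 0.0, 319.5], [0.0, 333.7, 200.2], [0.0, 0.0, 1.0]] [[0.2915, -0.9566, -0.001], [-0.9212, -0.281, 0.269], [-0.2576, -0.0775, -0.9631]] [-0.6237, -0.0338, 0.39]
```

View pics/scene0.png

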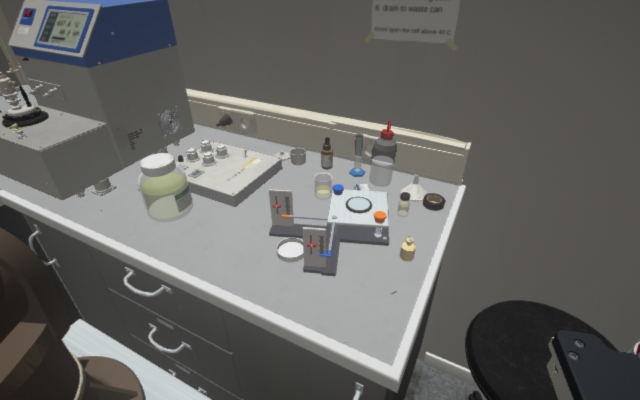

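View pics/top0.png

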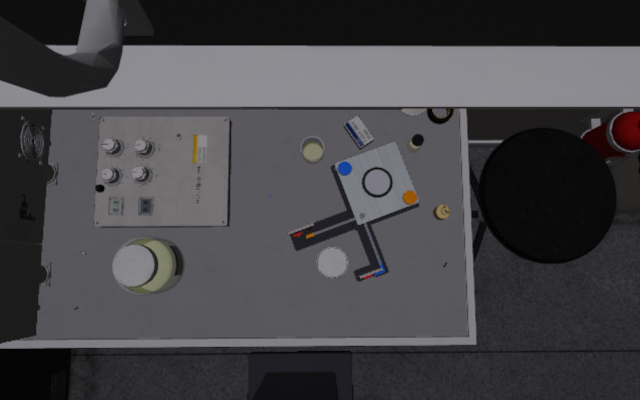

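View pics/wrist0.png

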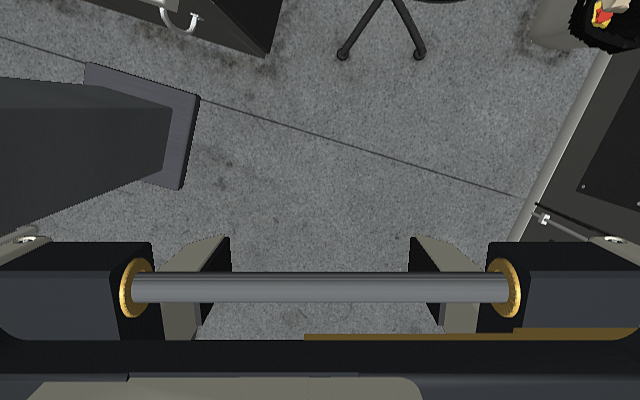

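The scene view shows the orange pad near (380,217), the blue pad near (338,189) and the scales near (281,206) and (314,245). The top view shows the orange pad at (409,197), the blue pad at (345,168) and the ball end at (362,216). The wrist camera sees only the floor so far. Next I segment the colours and triangulate.

```bash
cat > h.py <<'E'
import cv2, numpy as np
from cell import *
def ray(m,px):
    K,R,t=[np.array(m[k],float) for k in("K","R","t")]
    d=R.T@np.linalg.solve(K,np.array([px[0],px[1],1.])); return -R.T@t, d/np.linalg.norm(d)
def onplane(m,px,z):
    c,d=ray(m,px); return c+d*(z-c[2])/d[2]
def tri(ms,pxs):
    A=np.zeros((3,3));b=np.zeros(3);rs=[ray(m,p) for m,p in zip(ms,pxs)]
    for c,d in rs:
        P=np.eye(3)-np.outer(d,d);A+=P;b+=P@c
    X=np.linalg.solve(A,b);return X,[float(np.linalg.norm((np.eye(3)-np.outer(d,d))@(X-c))) for c,d in rs]
def proj(m,X):
    p=np.array(m["K"])@(np.array(m["R"])@np.array(X)+np.array(m["t"]));return p[:2]/p[2]
def blobs(im,lo,hi,minA=6):
    h=cv2.cvtColor(im,cv2.COLOR_BGR2HSV)
    mk=cv2.inRange(h,np.array(lo),np.array(hi))
    n,l,s,c=cv2.connectedComponentsWithStats(mk)
    return [(np.round(c[i],1).tolist(),s[i].tolist()) for i in range(1,n) if s[i][4]>=minA]
RANGES=dict(orange=((8,150,100),(20,255,255)),blue=((105,150,60),(128,255,255)),red=((0,150,90),(5,255,255)))
E
python3 - <<'E'
from h import *
for n,box in (("scene",(220,160,460,290)),("top",(270,110,470,300))):
    im=cv2.imread(f"pics/{n}0.png");x0,y0,x1,y1=box
    c=im[y0:y1,x0:x1]
    cv2.imwrite(f"pics/{n}0_crop.png",cv2.resize(c,None,fx=3.2,fy=3.2,interpolation=cv2.INTER_CUBIC))
    for k,(lo,hi) in RANGES.items():
        for b in blobs(c,lo,hi): print(n,k,[b[0][0]+x0,b[0][1]+y0],b[1])
E
```

```text
scene orange [379.6, 215.0] [154, 52, 12, 7, 68]
scene orange [285.0, 215.5] [62, 55, 7, 2, 12]
scene blue [356.8, 172.5] [131, 10, 13, 5, 36]
scene blue [337.4, 187.2] [113, 25, 10, 6, 44]
scene blue [326.3, 253.7] [99, 91, 12, 5, 30]
scene red [311.1, 243.9] [88, 83, 8, 2, 9]
top orange [409.5, 197.0] [133, 81, 14, 13, 139]
top orange [309.7, 235.3] [36, 123, 9, 6, 26]
top blue [351.5, 130.7] [76, 14, 12, 15, 43]
top blue [344.3, 168.0] [68, 52, 14, 13, 135]
top blue [380.3, 270.5] [104, 155, 12, 11, 50]
top red [297.2, 234.0] [23, 122, 9, 5, 20]
top red [367.6, 276.5] [94, 165, 8, 4, 13]
```

View pics/scene0_crop.png

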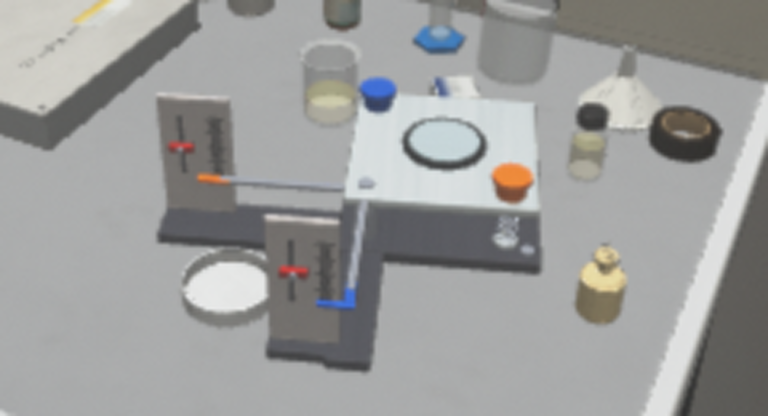

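View pics/top0_crop.png

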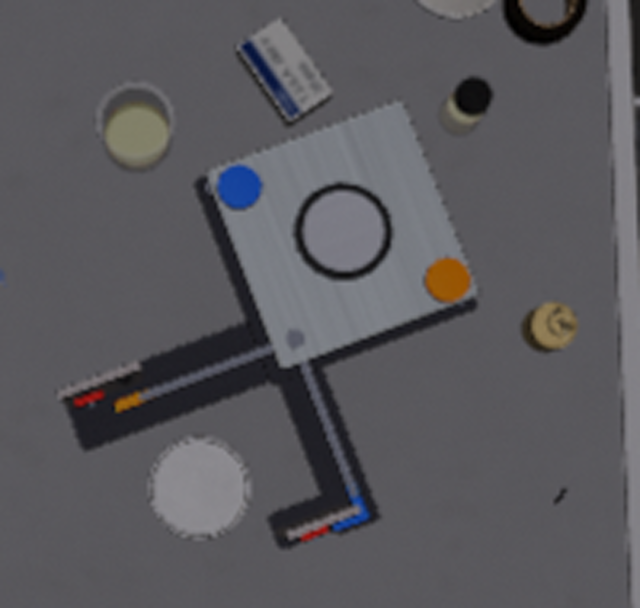

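Run:
```python
from h import *
S,T=camera_model("scene"),camera_model("top")
for k,s,t in (("opad",(379.6,215),(409.5,197)),("bpad",(337.4,187.2),(344.3,168)),("otip",(283,215.5),(307,235.8)),("btip",(326.3,253.7),(380.3,270.5)),("redB",(311.1,244),(367.6,276.5)),("redO",(276.5,205.7),(297.2,234))):
    X,r=tri([S,T],[s,t]);print(k,np.round(X,4),np.round(r,4))
o=onplane(T,(409,196.5),.072);b=onplane(T,(343.8,167.5),.072);print(o,b,np.linalg.norm(o-b))
# mount frame: o=m-0.1 ex ; b=m-0.1 ey ; b-o=0.1(ex-ey)
d=b-o; yaw=np.arctan2(d[1],d[0])+np.pi/4
ex=np.array([np.cos(yaw),np.sin(yaw),0]);ey=np.array([-ex[1],ex[0],0])
m=((o+.1*ex)+(b+.1*ey))/2;m[2]=0
print("yaw",yaw,"m",m)
print("tips",m+.12*ex+[0,0,.05],m+.12*ey+[0,0,.05])
for n,M in(("scene",S),("top",T)):
  print(n,[np.round(proj(M,p),1).tolist() for p in (m+[0,0,.0],m-.1*ex+[0,0,.072],m-.1*ey+[0,0,.072],m+.12*ex+[0,0,.05],m+.12*ey+[0,0,.05])])
for k,p,z in(("vialcap",(417,140),.06),("weight",(442,212),.051),("cap",(332,262),.016),("beaker",(312,149),.03),("fuse",(358,132),.022)):
  q=onplane(T,p,z);print(k,np.round(q,3))
```

```text
opad [ 0.5989 -0.2498  0.0692] [0.0007 0.0007]
bpad [ 0.6573 -0.1209  0.0707] [0.0008 0.0008]
otip [ 0.5241 -0.0463  0.0487] [0.0006 0.0006]
btip [ 0.4549 -0.1914  0.0502] [0.0005 0.0005]
redB [ 0.4437 -0.1639  0.0736] [0.0006 0.0006]
redO [ 0.5268 -0.0281  0.0686] [0.0001 0.0001]
[ 0.59980864 -0.2489515   0.072     ] [ 0.65845389 -0.12053844  0.072     ] 0.14117074716815906
yaw 1.927789189575762 m [ 0.56481076 -0.15537029  0.        ]
tips [ 0.52287576 -0.04293606  0.05      ] [ 0.45237652 -0.19730528  0.05      ]
scene [[333.7, 235.6], [379.8, 213.6], [337.8, 186.4], [281.7, 214.9], [328.6, 255.5]]
top [[359.3, 217.8], [409.1, 196.5], [343.7, 167.5], [305.0, 236.6], [383.1, 271.9]]
vialcap [ 0.717 -0.27   0.06 ]
weight [ 0.571 -0.318  0.051]
cap [ 0.473 -0.097  0.016]
beaker [ 0.706 -0.057  0.03 ]
fuse [ 0.744 -0.154  0.022]
```

Triangulated heights agree with the text: pads about 70 mm, tips about 49–50 mm, and 141.2 mm between the pads where 141.4 is expected. The rough tab readings are about 19 mm for orange and 24 mm for blue. For a finer reading I'll take a tilted wrist-camera look at the scale faces.

```bash
cat > plan.py <<'E'
from h import *
from scipy.spatial.transform import Rotation as Ro
def goal(az_y,tilt=0.):
    # y_tool azimuth az_y (rad), tilt>0: z_tool leans toward y_tool azimuth
    f=np.array([np.cos(az_y),np.sin(az_y),0]);u=np.array([0,0,1.])
    z=np.sin(tilt)*f-np.cos(tilt)*u;y=np.cos(tilt)*f+np.sin(tilt)*u
    return Ro.from_matrix(np.c_[np.cross(y,z),y,z])
def plan(P,G,n=5,zturn=None,grip=1,maxs=.045,maxr=.145,show=True):
    """rows toward position P, orientation G. zturn: remaining turn about world z to force (rad), then G"""
    o=observe();p=np.array(o["position"]);R=Ro.from_rotvec(o["ee_rot"])
    rv=(R.inv()*G).as_rotvec() if zturn is None else R.inv().apply([0,0,zturn])
    N=max(int(np.ceil(np.linalg.norm(P-p)/maxs)),int(np.ceil(np.linalg.norm(rv)/maxr)),1)
    print("N rows",N,"pos",np.round(p,4),"err mm",np.round((P-p)*1e3,1),"rv",np.round(rv,3),"clock",o["clock"])
    d=(P-p)/N;rows=[]
    for i in range(min(n,N)):
        s=R.inv().apply(d)/.15;t=rv/N/.5
        rows.append([round(float(v),3) for v in (*s,*t)]+[grip]);R=R*Ro.from_rotvec(rv/N)
    print(rows);return rows
E
python3 - <<'E'
from plan import *
f=np.array([np.cos(np.radians(20.5)),np.sin(np.radians(20.5)),0])
M=np.array([.488,-.12,.06]);P=M-.08*f+[0,0,.12];print(P)
o=observe();R=Ro.from_rotvec(o["ee_rot"]).as_matrix();a=np.degrees(np.arctan2(R[1,1],R[0,1]));print("az y",a)
plan(P,None,zturn=np.radians((20.5-a)%360),n=22)
E
```

```text
[ 0.41306622 -0.14801659  0.18      ]
az y -163.00078199648988
N rows 23 pos [ 0.1826 -0.5973  0.2261] err mm [230.4 449.3 -46.1] rv [-0.004  0.    -3.203] clock 0.15
[[-0.105, -0.102, 0.013, -0.0, 0.0, -0.278, 1], [-0.09, -0.116, 0.013, -0.0, 0.0, -0.278, 1], [-0.073, -0.127, 0.013, -0.0, 0.0, -0.278, 1], [-0.055, -0.136, 0.013, -0.0, 0.0, -0.278, 1], [-0.035, -0.142, 0.013, -0.0, 0.0, -0.278, 1], [-0.015, -0.146, 0.013, -0.0, 0.0, -0.278, 1], [0.005, -0.146, 0.013, -0.0, 0.0, -0.278, 1], [0.025, -0.144, 0.013, -0.0, 0.0, -0.278, 1], [0.045, -0.139, 0.013, -0.0, 0.0, -0.278, 1], [0.064, -0.132, 0.013, -0.0, 0.0, -0.278, 1], [0.082, -0.121, 0.013, -0.0, 0.0, -0.278, 1], [0.098, -0.109, 0.013, -0.0, 0.0, -0.278, 1], [0.112, -0.094, 0.013, -0.0, 0.0, -0.278, 1], [0.124, -0.078, 0.013, -0.0, 0.0, -0.278, 1], [0.134, -0.06, 0.013, -0.0, 0.0, -0.278, 1], [0.141, -0.041, 0.013, -0.0, 0.0, -0.278, 1], [0.145, -0.021, 0.013, -0.0, 0.0, -0.278, 1], [0.146, -0.001, 0.013, -0.0, 0.0, -0.278, 1], [0.145, 0.02, 0.013, -0.0, 0.0, -0.278, 1], [0.141, 0.04, 0.013, -0.0, 0.0, -0.278, 1], [0.134, 0.059, 0.013, -0.0, 0.0, -0.278, 1], [0.125, 0.077, 0.013, -0.0, 0.0, -0.278, 1]]
```

Call:
play_rows(rows=[[-0.1,-0.1,0,0,0,-0.28,1],[-0.09,-0.115,0,0,0,-0.28,1],[-0.07,-0.13,0,0,0,-0.28,1],[-0.055,-0.135,0,0,0,-0.28,1],[-0.035,-0.14,0,0,0,-0.28,1]], force=20)

```text
clock: 0.65
position: [0.2307, -0.499, 0.224]
ee_rot: [-3.02, 0.861, 0.007]
force: [-0.2, 0.4, 0.1]
width: 0.617
```

Call:
play_rows(rows=[[-0.03,-0.15,-0.02,0,0,-0.28,1],[-0.005,-0.15,-0.02,0,0,-0.28,1],[0.02,-0.145,0,0,0,-0.28,1],[0.04,-0.14,0,0,0,-0.28,1],[0.06,-0.13,0,0,0,-0.28,1]])

```text
clock: 1.15
position: [0.2733, -0.3912, 0.2293]
ee_rot: [-3.125, -0.274, 0.008]
force: [0.3, -0.8, -0.7]
width: 0.18
```

Run:
```python
from plan import *
P=np.array([.413,-.148,.20])
o=observe();R=Ro.from_rotvec(o["ee_rot"]).as_matrix();a=np.degrees(np.arctan2(R[1,1],R[0,1]));print("az y",a,o["joints"].round(2))
plan(P,None,zturn=np.radians((20.5-a)%360),n=15)
```

```text
az y -79.96970832323859 [ 1.15  0.22 -0.35  1.89  0.09  1.05  0.93]
N rows 13 pos [ 0.2733 -0.3912  0.2293] err mm [139.7 243.2 -29.3] rv [-0.008 -0.009 -1.753] clock 1.15
[[0.092, -0.11, 0.015, -0.001, -0.001, -0.27, 1], [0.106, -0.097, 0.015, -0.001, -0.001, -0.27, 1], [0.118, -0.082, 0.015, -0.001, -0.001, -0.27, 1], [0.128, -0.065, 0.015, -0.001, -0.001, -0.27, 1], [0.136, -0.047, 0.015, -0.001, -0.001, -0.27, 1], [0.141, -0.028, 0.015, -0.001, -0.001, -0.27, 1], [0.144, -0.009, 0.014, -0.001, -0.001, -0.27, 1], [0.144, 0.01, 0.014, -0.001, -0.001, -0.27, 1], [0.141, 0.029, 0.014, -0.001, -0.001, -0.27, 1], [0.136, 0.048, 0.014, -0.001, -0.001, -0.27, 1], [0.128, 0.066, 0.014, -0.001, -0.001, -0.27, 1], [0.118, 0.082, 0.014, -0.001, -0.001, -0.27, 1], [0.106, 0.098, 0.014, -0.001, -0.001, -0.27, 1]]
```

Call:
play_rows(rows=[[0.09,-0.11,0,0,0,-0.28,1],[0.105,-0.1,0,0,0,-0.28,1],[0.12,-0.08,0,0,0,-0.28,1],[0.13,-0.065,0,0,0,-0.28,1],[0.135,-0.045,0,0,0,-0.28,1]])

```text
clock: 1.65
position: [0.3255, -0.2919, 0.2289]
ee_rot: [-2.819, -1.37, 0.007]
force: [-0.3, -0.4, -0.4]
width: 0.003
```

Call:
play_rows(rows=[[0.14,-0.03,0,0,0,-0.28,1],[0.145,-0.01,0,0,0,-0.28,1],[0.145,0.01,0,0,0,-0.28,1],[0.14,0.03,0,0,0,-0.28,1],[0.135,0.045,0,0,0,-0.28,1]])

```text
clock: 2.15
position: [0.3721, -0.1898, 0.2286]
ee_rot: [-2.144, -2.284, 0.004]
force: [0.6, -0.5, -0.2]
width: 0.005
```

Run:
```python
from plan import *
P=np.array([.413,-.148,.20])
o=observe();print(o["joints"].round(2))
plan(P,goal(np.radians(20.5),np.radians(30)),n=15)
```

```text
[ 0.99  0.17 -0.72  1.99  0.13  1.04  1.84]
N rows 5 pos [ 0.3721 -0.1898  0.2286] err mm [ 40.9  41.8 -28.6] rv [-0.527  0.071 -0.289] clock 2.15
[[0.052, 0.058, 0.038, -0.211, 0.029, -0.116, 1], [0.048, 0.057, 0.045, -0.211, 0.029, -0.116, 1], [0.044, 0.054, 0.051, -0.211, 0.029, -0.116, 1], [0.04, 0.051, 0.057, -0.211, 0.029, -0.116, 1], [0.037, 0.047, 0.063, -0.211, 0.029, -0.116, 1]]
```

Call:
play_rows(rows=[[0.05,0.06,0.04,-0.22,0.03,-0.12,1],[0.05,0.06,0.045,-0.22,0.03,-0.12,1],[0.045,0.055,0.05,-0.22,0.03,-0.12,1],[0.04,0.05,0.06,-0.22,0.03,-0.12,1],[0.035,0.045,0.06,-0.2,0.03,-0.12,1]])

```text
clock: 2.65
position: [0.4076, -0.1486, 0.1998]
ee_rot: [1.657, 2.326, 0.531]
force: [0.3, -0.6, -0.9]
width: 0.006
```

Call:
play_rows(rows=[[0,0,0,0,0,0,1],[0,0,0,0,0,0,1]])

```text
clock: 2.85
position: [0.4056, -0.15, 0.1988]
ee_rot: [1.666, 2.322, 0.532]
force: [0.0, -1.0, -0.7]
width: 0.008
```

Run:
```python
from plan import *
import pickle
o=observe();print(o["joints"].round(2),np.round(o["position"],4))
m=camera_model("wrist");pickle.dump(m,open("w1.pkl","wb"));im=get_image("wrist");cv2.imwrite("pics/w1.png",im)
cv2.imwrite("pics/w1r.png",im[::-1,::-1])
plan(np.array([.413,-.148,.20]),goal(np.radians(20.5),np.radians(30)),n=15)
```

```text
[ 1.48  0.14 -1.01  2.24 -0.39  0.57  2.68] [ 0.4056 -0.15    0.1988]
N rows 1 pos [ 0.4057 -0.1499  0.1988] err mm [7.3 1.9 1.2] rv [-0.088 -0.007 -0.033] clock 2.9
[[-0.004, 0.048, 0.014, -0.176, -0.013, -0.066, 1]]
```

View pics/w1r.png

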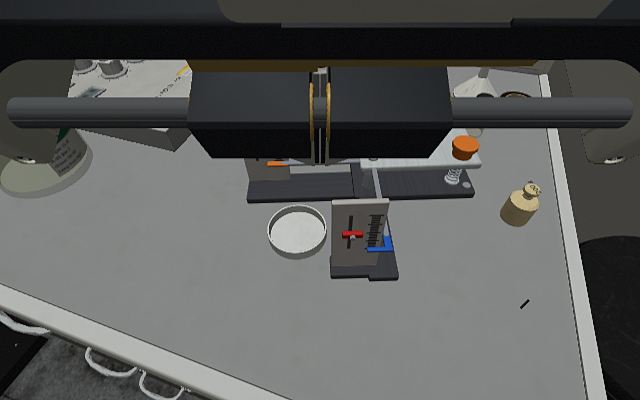

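The wrist picture, shown turned upright, has the blue scale with its red tab at (352,233) and the blue tip at (387,244). The orange scale is hidden by the gripper, so I measure blue here and then shift for orange.

Run:
```python
from plan import *
import pickle
im=cv2.imread("pics/w1.png");m=pickle.load(open("w1.pkl","rb"))
r=im[::-1,::-1]
cv2.imwrite("pics/w1z.png",cv2.resize(r[190:290,310:420],None,fx=6,fy=6,interpolation=cv2.INTER_CUBIC))
for k in("red","blue","orange"):
  for b in blobs(im,*RANGES[k]): print(k,b)
plan(np.array([.478,-.092,.225]),goal(np.radians(6),np.radians(27)),n=15)
```

```text
red ([287.1, 166.3], [277, 164, 21, 6, 98])
blue ([256.5, 153.4], [247, 148, 26, 20, 222])
orange ([364.4, 235.8], [352, 234, 21, 5, 77])
orange ([173.3, 255.6], [161, 248, 26, 16, 330])
orange ([310.9, 280.3], [310, 278, 3, 5, 9])
orange ([311.3, 285.2], [310, 284, 3, 4, 6])
orange ([311.7, 291.5], [311, 290, 2, 4, 6])
orange ([328.4, 314.1], [327, 311, 3, 6, 11])
orange ([310.6, 313.6], [310, 312, 3, 4, 7])
N rows 3 pos [ 0.4057 -0.1499  0.1988] err mm [72.3 57.9 26.2] rv [-0.038 -0.118  0.195] clock 2.9
[[0.071, 0.2, 0.03, -0.026, -0.079, 0.13, 1], [0.085, 0.194, 0.03, -0.026, -0.079, 0.13, 1], [0.098, 0.188, 0.029, -0.026, -0.079, 0.13, 1]]
```

View pics/w1z.png

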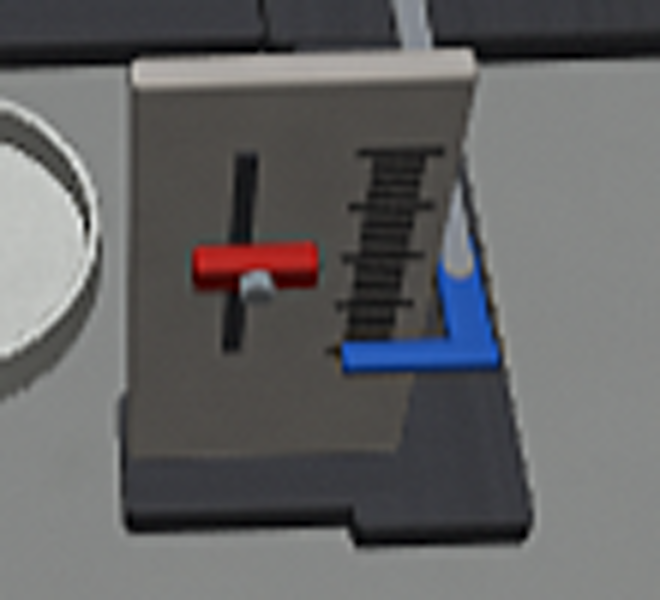

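Call:
play_rows(rows=[[0.07,0.2,0.03,-0.03,-0.08,0.13,1],[0.085,0.195,0.03,-0.03,-0.08,0.13,1],[0.1,0.19,0.03,-0.03,-0.08,0.13,1],[0,0,0,0,0,0,1],[0,0,0,0,0,0,1]])

```text
clock: 3.4
position: [0.4763, -0.0949, 0.2262]
ee_rot: [1.842, 2.084, 0.502]
force: [-1.0, 0.2, -0.4]
width: 0.005
```

Run:
```python
from plan import *
import pickle
o=observe();print(o["joints"].round(2),np.round(o["position"],4))
m=camera_model("wrist");pickle.dump(m,open("w2.pkl","wb"));im=get_image("wrist");cv2.imwrite("pics/w2.png",im)
cv2.imwrite("pics/w2r.png",im[::-1,::-1])
for k in("red","blue","orange"):
  for b in blobs(im,*RANGES[k],minA=20): print(k,b)
```

```text
[ 1.15  0.07 -0.96  2.22 -0.2   0.44  2.06] [ 0.4763 -0.0949  0.2262]
red ([236.8, 63.0], [226, 58, 23, 11, 147])
red ([382.5, 164.1], [374, 161, 18, 7, 79])
blue ([210.0, 59.7], [198, 51, 28, 24, 256])
blue ([280.8, 236.4], [270, 228, 22, 14, 174])
orange ([356.7, 148.5], [343, 144, 24, 10, 113])
orange ([162.1, 197.2], [149, 188, 27, 19, 387])
```

View pics/w2r.png

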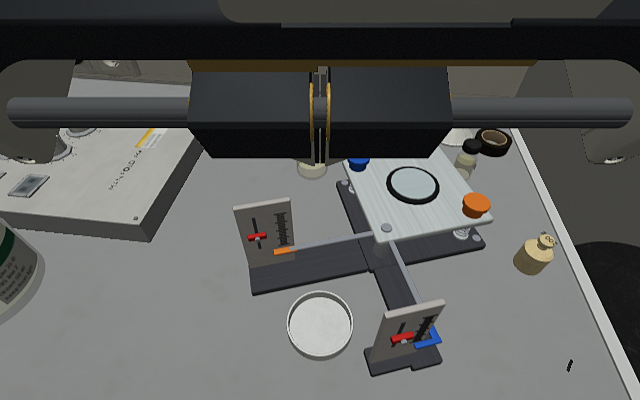

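The upright view now shows the orange tab near (257,236) with its tip at (284,251), and the blue tab near (403,338) with its tip near (428,339). I zoom in on both.

Run:
```python
from plan import *
im=cv2.imread("pics/w2.png");r=im[::-1,::-1]
a=cv2.resize(r[190:300,225:315],None,fx=5,fy=5,interpolation=cv2.INTER_CUBIC)
b=cv2.resize(r[290:390,355:455],None,fx=4,fy=5,interpolation=cv2.INTER_CUBIC)
b=cv2.copyMakeBorder(b,0,50,0,0,cv2.BORDER_CONSTANT)
b=b[:550]
cv2.imwrite("pics/w2z.png",np.hstack([a[:,:390],cv2.resize(r[295:385,360:450],(400,550),interpolation=cv2.INTER_CUBIC)]))
```

```text
(no output)
```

View pics/w2z.png

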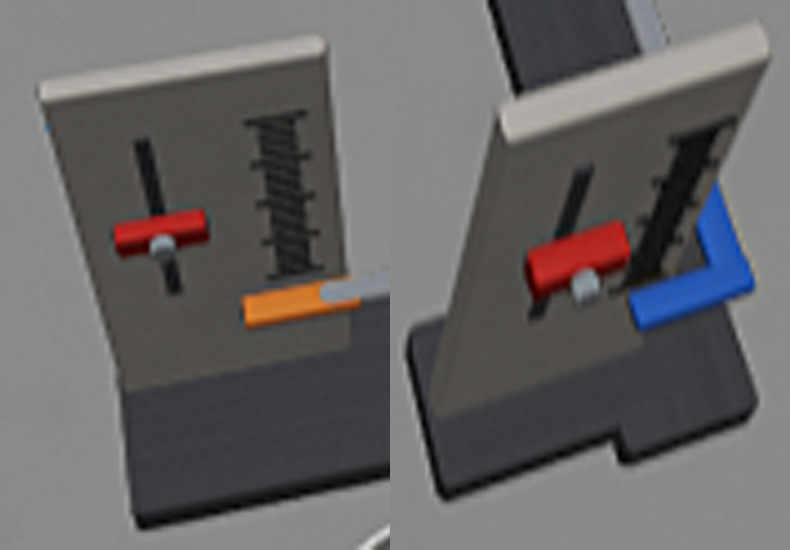

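Run:
```python
from plan import *
import pickle
W1,W2=[pickle.load(open(f"w{i}.pkl","rb")) for i in(1,2)]
S,T=camera_model("scene"),camera_model("top")
def fl(x,y): return (639-x,399-y)
def zA(X,Y): return fl((X+.5)/5-.5+225,(Y+.5)/5-.5+190)
def zB(X,Y): return fl((X-390+.5)*90/400-.5+360,(Y+.5)*90/550-.5+295)
def z1(X,Y): return fl((X+.5)/6-.5+310,(Y+.5)/6-.5+190)
redO2=zA(161,231); redB2=zB(579,261); redB1=z1(256,265); tipB1=z1(345,356); tipB2=zB(636,313); tipO2=zA(246,312)
topB1=[z1(136,62),z1(473,53)]; topB2=[zB(505,110),zB(766,30)]
print("redB w",[np.round(v,4) for v in tri([W1,W2],[redB1,redB2])])
print("redB wst",[np.round(v,4) for v in tri([W1,W2,T,S],[redB1,redB2,(367.6,276.5),(311.1,244)])])
print("tipBend w",[np.round(v,4) for v in tri([W1,W2],[tipB1,tipB2])])
for a,b in zip(topB1,topB2): print("scale top B",[np.round(v,4) for v in tri([W1,W2],[a,b])])
print("redO w2+T+S",[np.round(v,4) for v in tri([W2,T,S],[redO2,(297.2,234),(276.5,205.7)])])
print("redO w2+T",[np.round(v,4) for v in tri([W2,T],[redO2,(297.2,234)])])
yaw=1.9278;ex=np.array([np.cos(yaw),np.sin(yaw),0]);ey=np.array([-ex[1],ex[0],0]);mm=np.array([.5648,-.1554,0])
# ray-plane in mount coords, for various plane y
def rp(m,px,yy):
    c,d=ray(m,px);s=(yy-(c-mm)@ey)/(d@ey);X=c+s*d;return np.round([ (X-mm)@ex*1e3, X[2]*1e3],1)
for yy in(-.006,-.003,0,.003,.006):
    print(yy,"O red",rp(W2,redO2,yy),"tip",rp(W2,tipO2,yy),"| B",yy+.12,"red",rp(W1,redB1,yy+.12),rp(W2,redB2,yy+.12),"tip",rp(W1,tipB1,yy+.12),rp(W2,tipB2,yy+.12))
for n,X,Y in(("topL",40,95),("topR",325,45),("botL",122,392),("botR",350,348)): print(n,[rp(W2,zA(X,Y),yy) for yy in(-.006,-.003,0)])
for Y,X in((120,275),(160,282),(200,288),(240,292),(273,296)): print("tick",[rp(W2,zA(X,Y),yy) for yy in(-.006,-.003,0)])
o2=onplane(W2,(162.1,197.2),.07);print("orange pad from w2",o2, tri([W2,T,S],[(162.1,197.2),(409.5,197),(379.6,215)]))
```

```text
redB w [array([ 0.444 , -0.1634,  0.0718]), array([0.0001, 0.0001])]
redB wst [array([ 0.4437, -0.1636,  0.073 ]), array([0.0003, 0.0005, 0.0009, 0.0005])]
tipBend w [array([ 0.4469, -0.1779,  0.0503]), array([0., 0.])]
scale top B [array([ 0.4443, -0.145 ,  0.1101]), array([0., 0.])]
scale top B [array([ 0.4593, -0.1868,  0.1103]), array([0., 0.])]
redO w2+T+S [array([ 0.5269, -0.0277,  0.0688]), array([0.0008, 0.0005, 0.0004])]
redO w2+T [array([ 0.5266, -0.0277,  0.07  ]), array([0.0006, 0.0006])]
-0.006 O red [133.4  73.5] tip [120.1  41.3] | B 0.11399999999999999 red [34.3 69.1] [32.6 65.2] tip [19.  43.4] [14.5 34.3]
-0.003 O red [133.2  77.4] tip [120.1  45.6] | B 0.11699999999999999 red [34.8 73.4] [35.8 75.1] tip [19.8 48.2] [18.4 45.3]
0 O red [133.   81.3] tip [120.1  50. ] | B 0.12 red [35.3 77.8] [39.1 84.9] tip [20.6 53. ] [22.3 56.3]
0.003 O red [132.8  85.1] tip [120.1  54.3] | B 0.123 red [35.8 82.2] [42.3 94.8] tip [21.4 57.8] [26.2 67.3]
0.006 O red [132.6  89. ] tip [120.1  58.7] | B 0.126 red [36.3 86.5] [ 45.5 104.7] tip [22.1 62.7] [30.1 78.3]
topL [array([148.3, 117.2]), array([147.9, 120.4]), array([147.5, 123.6])]
topR [array([ 98.6, 117.5]), array([ 98.9, 120.7]), array([ 99.2, 124. ])]
botL [array([148.8,  20.8]), array([148.4,  25.4]), array([148. ,  30.1])]
botR [array([99.2, 20.1]), array([99.5, 24.7]), array([99.8, 29.4])]
tick [array([109. ,  99.9]), array([109.2, 103.4]), array([109.3, 106.9])]
tick [array([108.7,  88.2]), array([108.8,  91.8]), array([109. ,  95.5])]
tick [array([108.5,  75.8]), array([108.7,  79.7]), array([108.9,  83.5])]
tick [array([108.7,  62.9]), array([108.9,  66.9]), array([109.1,  70.9])]
tick [array([108.8,  51.5]), array([109. ,  55.7]), array([109.1,  59.9])]
orange pad from w2 [ 0.59951178 -0.249936    0.07      ] (array([ 0.59893122, -0.24979108,  0.06976607]), [0.0005797878435019131, 0.0005344793559272421, 0.0009454751440878584])
```

Blue now reads tab 71.8 mm, tip 50.3 mm and scale top 110.1 mm (true 110), so blue_mark is about 21.6 mm. Orange has only one close view, so I shift forward for a second one.

Call:
play_rows(rows=[[0,0.24,-0.15,0,0,0,1],[0,0.24,-0.15,0,0,0,1],[0,0,0,0,0,0,1],[0,0,0,0,0,0,1]])

```text
clock: 3.85
position: [0.5169, -0.092, 0.2988]
ee_rot: [1.847, 2.089, 0.497]
force: [0.2, -0.3, -0.0]
width: 0.007
```

Run:
```python
from plan import *
import pickle
o=observe();print(o["joints"].round(2),np.round(o["position"],4))
m=camera_model("wrist");pickle.dump(m,open("w3.pkl","wb"));im=get_image("wrist");cv2.imwrite("pics/w3.png",im)
r=im[::-1,::-1]
for k in("red","blue","orange"):
  for b in blobs(im,*RANGES[k],minA=20): print(k,b)
cv2.imwrite("pics/w3r.png",r)
```

```text
[ 1.12  0.05 -0.96  2.03 -0.15  0.64  1.97] [ 0.5169 -0.092   0.2988]
red ([379.3, 92.9], [371, 89, 17, 8, 77])
blue ([284.3, 179.9], [274, 169, 21, 20, 288])
blue ([272.3, 203.5], [266, 195, 14, 17, 59])
orange ([355.7, 81.1], [343, 77, 22, 10, 106])
orange ([174.5, 129.8], [163, 120, 25, 21, 395])
```

View pics/w3r.png

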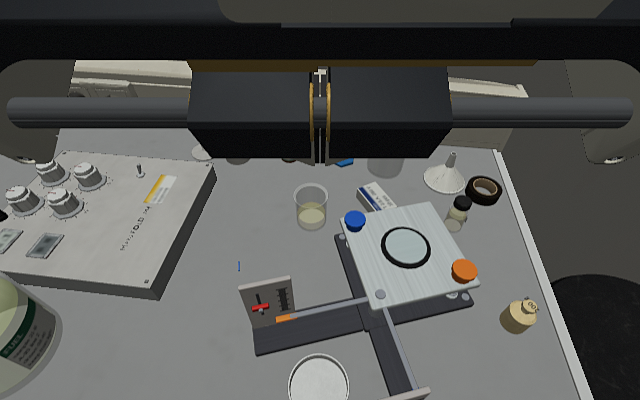

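The upright view shows the orange tab at (260,307) with its tip at (285,318), the blue pad top at (355,220) and the orange pad top at (464,268). I triangulate these against the previous views.

Run:
```python
from plan import *
im=cv2.imread("pics/w3.png");r=im[::-1,::-1]
cv2.imwrite("pics/w3z.png",cv2.resize(r[265:365,230:310],None,fx=6,fy=6,interpolation=cv2.INTER_CUBIC))
```

```text
(no output)
```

View pics/w3z.png

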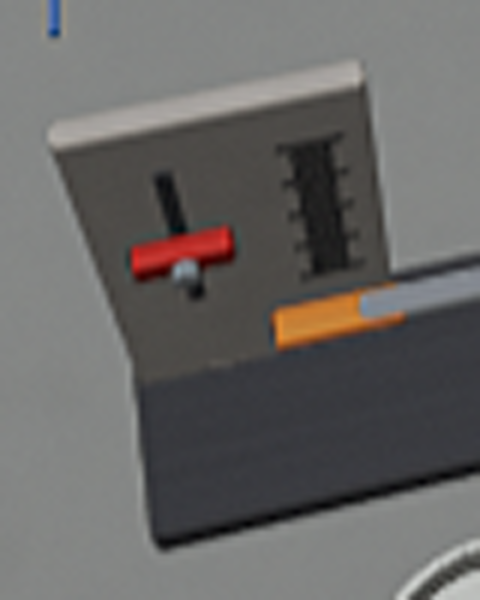

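Run:
```python
from plan import *
import pickle
W2,W3=[pickle.load(open(f"w{i}.pkl","rb")) for i in(2,3)]
S,T=camera_model("scene"),camera_model("top")
def fl(x,y): return (639-x,399-y)
def zA(X,Y): return fl((X+.5)/5-.5+225,(Y+.5)/5-.5+190)
def zC(X,Y): return fl((X+.5)/6-.5+230,(Y+.5)/6-.5+265)
pr={"red":((161,231),(183,252)),"tip":((245,311),(275,328)),"plate TL":((43,103),(55,152)),"plate TR":((325,58),(363,87)),"tick0":((296,273),(334,272)),"tick top":((275,120),(310,145)),"face botL":((122,392),(140,381))}
for k,(a,b) in pr.items(): print(k,[np.round(v,4) for v in tri([W2,W3],[zA(*a),zC(*b)])])
print("redO all",[np.round(v,4) for v in tri([W2,W3,T,S],[zA(161,231),zC(183,252),(297.2,234),(276.5,205.7)])])
print("opad",[np.round(v,4) for v in tri([W2,W3,T,S],[(162.1,197.2),(174.5,129.8),(409.5,197),(379.6,215)])])
print("bpad",[np.round(v,4) for v in tri([W3,T,S],[(284.3,179.9),(344.3,168),(337.4,187.2)])])
print("opad plane.072",onplane(W3,(175,131),.072),onplane(T,(409,196.5),.072))
for z in(.20,.085):
  P=np.array([.5995,-.2495,z]);plan(P,goal(np.radians(6),0),n=12)
```

```text
red [array([ 0.5268, -0.0272,  0.0694]), array([0.0002, 0.0002])]
tip [array([ 0.5232, -0.0427,  0.0498]), array([0.0001, 0.0001])]
plate TL [array([ 0.5236, -0.012 ,  0.109 ]), array([0.0003, 0.0003])]
plate TR [array([ 0.5424, -0.0592,  0.107 ]), array([0.0001, 0.0001])]
tick0 [array([ 0.5369, -0.0503,  0.045 ]), array([0.0003, 0.0003])]
tick top [array([ 0.5377, -0.0498,  0.0935]), array([0.0002, 0.0002])]
face botL [array([ 0.526 , -0.0102,  0.0077]), array([0.0004, 0.0004])]
redO all [array([ 0.527 , -0.0275,  0.0687]), array([0.0007, 0.0003, 0.0007, 0.0005])]
opad [array([ 0.599 , -0.2498,  0.0698]), array([0.0005, 0.0002, 0.0005, 0.001 ])]
bpad [array([ 0.6573, -0.1208,  0.0707]), array([0.    , 0.0008, 0.0008])]
opad plane.072 [ 0.59933961 -0.24870585  0.072     ] [ 0.59980864 -0.2489515   0.072     ]
N rows 5 pos [ 0.5172 -0.0921  0.299 ] err mm [  82.3 -157.4  -99. ] rv [ 0.469 -0.003  0.017] clock 3.9
[[-0.221, 0.015, 0.156, 0.188, -0.001, 0.007, 1], [-0.221, 0.03, 0.154, 0.188, -0.001, 0.007, 1], [-0.221, 0.045, 0.15, 0.188, -0.001, 0.007, 1], [-0.221, 0.06, 0.146, 0.188, -0.001, 0.007, 1], [-0.221, 0.074, 0.139, 0.188, -0.001, 0.007, 1]]
N rows 7 pos [ 0.5172 -0.0921  0.299 ] err mm [  82.3 -157.4 -214. ] rv [ 0.469 -0.003  0.017] clock 3.9
[[-0.158, -0.039, 0.209, 0.134, -0.001, 0.005, 1], [-0.158, -0.025, 0.211, 0.134, -0.001, 0.005, 1], [-0.158, -0.01, 0.212, 0.134, -0.001, 0.005, 1], [-0.158, 0.005, 0.213, 0.134, -0.001, 0.005, 1], [-0.158, 0.019, 0.212, 0.134, -0.001, 0.005, 1], [-0.158, 0.034, 0.21, 0.134, -0.001, 0.005, 1], [-0.157, 0.048, 0.207, 0.134, -0.001, 0.005, 1]]
```

Wrist triangulation puts the orange tab at 69.4 mm and the tip at 49.8 mm, so orange_mark is 19–19.6 mm. All four views together give 18.7 mm. The pad centre is at about (0.599,-0.249). Now I move above it.

Call:
play_rows(rows=[[-0.22,0.015,0.155,0.19,0,0,1],[-0.22,0.03,0.155,0.19,0,0,1],[-0.22,0.045,0.15,0.19,0,0,1],[-0.22,0.06,0.145,0.19,0,0,1],[-0.22,0.075,0.14,0.19,0,0,1]])

```text
clock: 4.4
position: [0.5925, -0.2524, 0.1969]
ee_rot: [-2.079, -2.344, 0.037]
force: [1.3, -0.7, 1.3]
width: 0.006
```

Run:
```python
from plan import *
plan(np.array([.5995,-.2495,.10]),goal(np.radians(6),0),n=12)
```

```text
N rows 3 pos [ 0.5925 -0.2524  0.1969] err mm [  7.    2.9 -96.9] rv [-0.023  0.01   0.015] clock 4.4
[[0.007, 0.021, 0.215, -0.015, 0.007, 0.01, 1], [0.006, 0.02, 0.215, -0.015, 0.007, 0.01, 1], [0.005, 0.018, 0.215, -0.015, 0.007, 0.01, 1]]
```

Call:
play_rows(rows=[[0,0.015,0.16,-0.02,0.01,0.01,1],[0,0.015,0.16,-0.02,0.01,0.01,1],[0,0.01,0.16,0,0,0.01,1],[0,0.01,0.1,0,0,0,1],[0,0,0,0,0,0,1]])

```text
clock: 4.9
position: [0.5939, -0.2577, 0.0921]
ee_rot: [-2.091, -2.313, 0.016]
force: [-0.2, -0.1, -0.6]
width: 0.001
```

Run:
```python
from plan import *
plan(np.array([.5995,-.2495,.08]),goal(np.radians(6),0),n=12)
print(observe()["force"],observe()["joints"].round(2))
S=get_image("scene");cv2.imwrite("pics/s1.png",S)
cv2.imwrite("pics/s1c.png",cv2.resize(S[160:290,220:460],None,fx=3.2,fy=3.2,interpolation=cv2.INTER_CUBIC))
```

```text
N rows 1 pos [ 0.5939 -0.2577  0.0921] err mm [  5.6   8.2 -12.1] rv [-0.023 -0.011 -0.004] clock 4.9
[[0.05, 0.045, 0.08, -0.047, -0.021, -0.008, 1]]
[-0.18160282 -0.13300433 -0.55838311] [ 0.74  0.71 -0.67  1.59  0.48  1.04  1.6 ]
```

View pics/s1c.png

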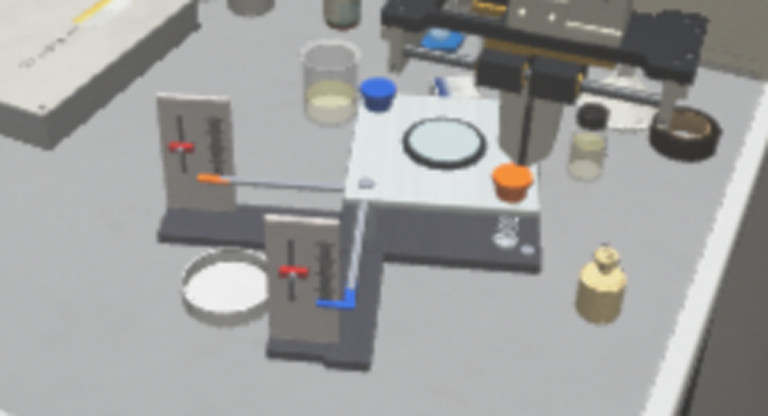

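The scene crop shows the fingertips just above and behind the orange pad (512,180), with both scales unobstructed. I correct x and y.

Call:
play_rows(rows=[[0.05,0.045,0.0,-0.04,-0.02,0,1],[0,0,0,0,0,0,1]])

```text
clock: 5.15
position: [0.6014, -0.249, 0.0952]
ee_rot: [2.105, 2.329, 0.001]
force: [-0.3, 1.1, 0.8]
width: 0.004
```

Run:
```python
from plan import *
plan(np.array([.5995,-.2495,.076]),goal(np.radians(6),0),n=12)
print(observe()["force"])
```

```text
N rows 1 pos [ 0.6014 -0.249   0.0952] err mm [ -1.9  -0.5 -19.2] rv [ 0.002  0.001 -0.004] clock 5.15
[[-0.002, -0.013, 0.128, 0.003, 0.002, -0.008, 1]]
[-0.25433906  1.1410105   0.80271389]
```

Call:
play_rows(rows=[[0,-0.01,0.05,0,0,0,1],[0,0,0.05,0,0,0,1],[0,0,0,0,0,0,1],[0,0,0,0,0,0,1]])

```text
clock: 5.55
position: [0.6012, -0.2492, 0.0822]
ee_rot: [2.101, 2.327, 0.002]
force: [-0.1, -0.4, -0.6]
width: 0.004
```

Call:
play_rows(rows=[[0,0,0.02,0,0,0,1],[0,0,0.02,0,0,0,1],[0,0,0,0,0,0,1]])

```text
clock: 5.85
position: [0.6013, -0.2496, 0.0758]
ee_rot: [2.101, 2.326, 0.002]
force: [-0.6, 0.1, 1.3]
width: 0.002
```

Call:
play_rows(rows=[[0,0,0.02,0,0,0,1],[0,0,0.02,0,0,0,1],[0,0,0,0,0,0,1]])

```text
clock: 6.15
position: [0.6019, -0.2501, 0.0698]
ee_rot: [2.101, 2.325, 0.003]
force: [-0.5, 0.3, 3.4]
width: 0.004
```

Call:
play_rows(rows=[[0,0,0.02,0,0,0,1],[0,0,0.02,0,0,0,1],[0,0,0,0,0,0,1]])

```text
clock: 6.45
position: [0.6024, -0.2509, 0.0641]
ee_rot: [2.1, 2.323, 0.002]
force: [-1.8, -0.2, 4.5]
width: 0.001
```

Run:
```python
from plan import *
o=observe();print(o["position"],o["force"])
S=get_image("scene");cv2.imwrite("pics/s2.png",S)
cv2.imwrite("pics/s2c.png",cv2.resize(S[160:290,220:460],None,fx=3.2,fy=3.2,interpolation=cv2.INTER_CUBIC))
```

```text
[ 0.60236875 -0.25092941  0.06413246] [-1.78114999 -0.23735455  4.46407082]
```

View pics/s2c.png

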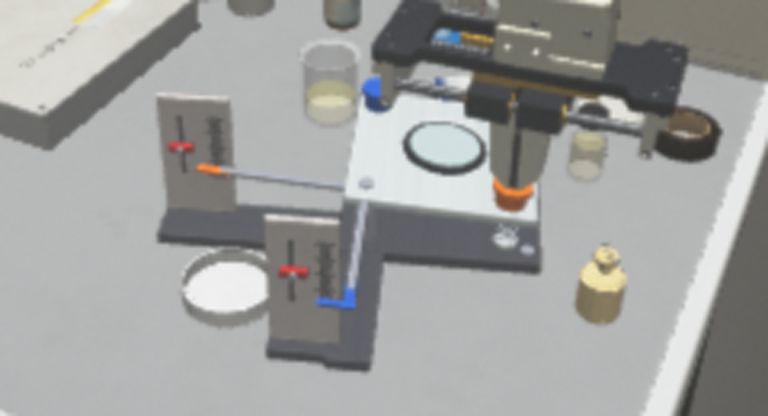

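The orange tip has risen from crop row 178 to 168, and the tab is at 146. I calibrate the tip's pixel travel to height.

```bash
cat > tip.py <<'E'
from plan import *
import sys
S_=camera_model("scene")
yaw=1.9278;ex=np.array([np.cos(yaw),np.sin(yaw),0]);ey=np.array([-ex[1],ex[0],0]);mm=np.array([.5648,-.1554,0])
def cen(im,box,col):
    x0,y0,x1,y1=box;c=im[y0:y1,x0:x1].astype(float)
    if col=="o": w=c[:,:,2]-c[:,:,0]-40      # R-B
    else: w=c[:,:,0]-c[:,:,2]-60
    w=np.clip(w,0,None);yy,xx=np.mgrid[y0:y1,x0:x1];return (w*xx).sum()/w.sum(),(w*yy).sum()/w.sum(),w.sum()
BO=(280,204,290,220);BB=(318,236,334,258)
def pt(col,th):   # centroid of tip body, ~112 mm lever
    r=.118
    return mm+(ex if col=="o" else ey)*r*np.cos(th)+np.array([0,0,.05+r*np.sin(th)])
def read(col,im):
    b=BO if col=="o" else BB
    r0=cen(cv2.imread("pics/scene0.png"),b,col);r=cen(im,b,col)
    ths=np.linspace(0,.32,200);rows=np.array([proj(S_,pt(col,t))[1] for t in ths]);rows-=rows[0]
    th=np.interp(-(r[1]-r0[1]),-rows,ths);print(col,"cen0",np.round(r0,2),"now",np.round(r,2),"tilt",round(th,4),"tip rise mm",round(120*np.sin(th),1))
if __name__=="__main__":
    o=observe();print(o["clock"],np.round(o["position"],4),np.round(o["force"],2))
    S=get_image("scene");cv2.imwrite(sys.argv[2],S);read(sys.argv[1],S)
E
python3 - <<'E'
from tip import *
read("o",cv2.imread("pics/s1.png"));read("o",cv2.imread("pics/s2.png"));read("b",cv2.imread("pics/s2.png"))
im=cv2.imread("pics/scene0.png")
for bx in((272,198,282,211),(306,238,317,249)):
    x0,y0,x1,y1=bx;c=im[y0:y1,x0:x1].astype(float);w=np.clip(c[:,:,2]-c[:,:,1]-30,0,None);yy,xx=np.mgrid[y0:y1,x0:x1];print((w*xx).sum()/w.sum(),(w*yy).sum()/w.sum())
for c,h in(("o",.0193),("b",.0218)):
    # tab point predicted from wrist vs image
    pass
print(proj(S_,[.5268,-.0272,.0694]),proj(S_,[.444,-.1634,.0718]))
E
```

```text
o cen0 [ 285.02  215.18 1668.  ] now [ 285.04  215.17 1792.  ] tilt 0.0001 tip rise mm 0.0
o cen0 [ 285.02  215.18 1668.  ] now [ 284.87  212.24 1842.  ] tilt 0.071 tip rise mm 8.5
b cen0 [ 326.56  253.52 2356.  ] now [ 326.42  253.37 2587.  ] tilt 0.0035 tip rise mm 0.4
276.1374045801527 204.99563794983644
311.0479002624672 243.9317585301837
[276.1974896  205.29163185] [311.28512573 244.4685717 ]
```

Call:
play_rows(rows=[[0.005,-0.005,0.02,0,0,0,1],[0.005,-0.005,0.02,0,0,0,1],[0,0,0,0,0,0,1]])

```text
clock: 6.8
position: [0.6025, -0.2515, 0.0595]
ee_rot: [2.099, 2.318, 0.003]
force: [0.2, 0.5, 4.1]
width: 0.003
```

```bash
python3 tip.py o pics/s3.png
```

```text
6.8 [ 0.6025 -0.2515  0.0595] [0.21 0.46 4.07]
o cen0 [ 285.02  215.18 1668.  ] now [ 284.94  210.52 1890.  ] tilt 0.1126 tip rise mm 13.5
```

Call:
play_rows(rows=[[0.005,-0.005,0.02,0,0,0,1],[0.005,-0.005,0.02,0,0,0,1],[0,0,0,0,0,0,1]])

```text
clock: 7.15
position: [0.6028, -0.2518, 0.0554]
ee_rot: [2.096, 2.314, 0.004]
force: [-0.8, -0.1, 6.3]
width: 0.002
```

```bash
python3 tip.py o pics/s4.png
python3 - <<'E'
from h import *
S=cv2.imread("pics/s4.png")
cv2.imwrite("pics/s4c.png",cv2.resize(S[185:275,255:355],None,fx=6,fy=6,interpolation=cv2.INTER_CUBIC))
E
```

```text
7.15 [ 0.6028 -0.2518  0.0554] [-0.76 -0.11  6.3 ]
o cen0 [ 285.02  215.18 1668.  ] now [ 285.24  209.04 2038.  ] tilt 0.1485 tip rise mm 17.8
```

View pics/s4c.png

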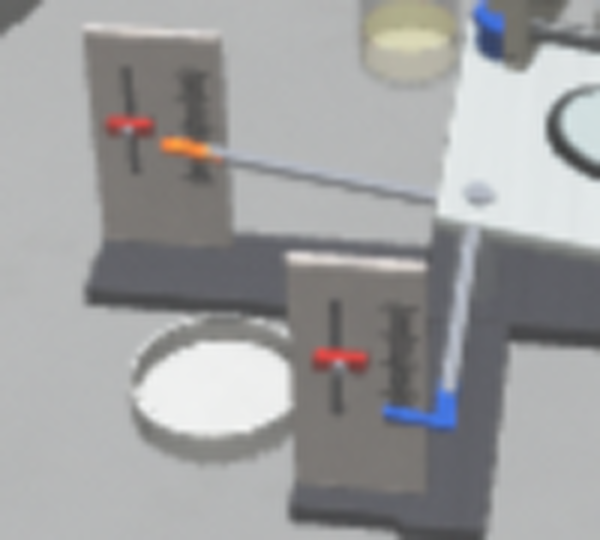

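The tip is at 17.8 mm and the target is about 19.3 mm, already inside the ±4 mm window. I nudge slightly further and hold.

Call:
play_rows(rows=[[0.005,-0.005,0.014,0,0,0,1],[0,0,0.004,0,0,0,1],[0,0,0.003,0,0,0,1],[0,0,0.003,0,0,0,1]])

```text
clock: 7.6
position: [0.6031, -0.2516, 0.054]
ee_rot: [2.095, 2.311, 0.005]
force: [-2.7, 0.2, 6.6]
width: 0.002
```

```bash
python3 tip.py o pics/s5.png
python3 - <<'E'
from tip import *
S=cv2.imread("pics/s5.png");read("b",S)
cv2.imwrite("pics/s5c.png",cv2.resize(S[185:275,255:355],None,fx=6,fy=6,interpolation=cv2.INTER_CUBIC))
# where should the tip's free end be in the image for level z
for z in(.066,.069,.072):print(z,[(np.round((proj(S_,mm+ex*.1185+ey*y+[0,0,z])-[255,185])*6,0)).tolist() for y in(0,)],)
E
```

```text
7.6 [ 0.6031 -0.2516  0.054 ] [-2.67  0.16  6.56]
o cen0 [ 285.02  215.18 1668.  ] now [ 285.14  208.51 1884.  ] tilt 0.1614 tip rise mm 19.3
b cen0 [ 326.56  253.52 2356.  ] now [ 326.54  253.23 2469.  ] tilt 0.0066 tip rise mm 0.8
0.066 [[161.0, 146.0]]
0.069 [[161.0, 139.0]]
0.072 [[160.0, 133.0]]
```

View pics/s5c.png

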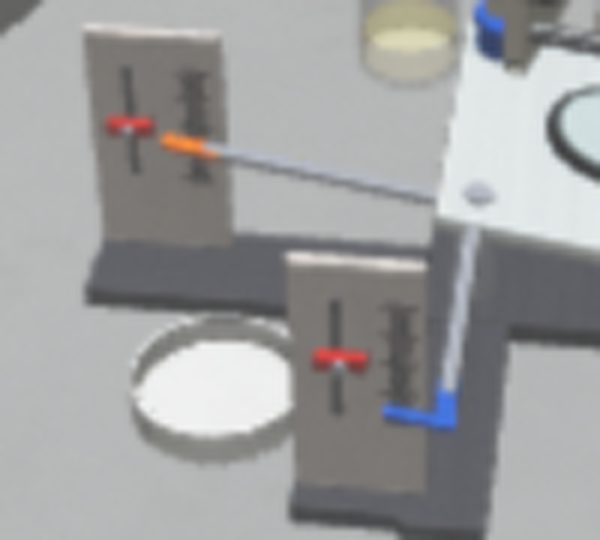

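The orange tip's free end is at crop (163,140), which by projection is z of about 69 mm. That is level with the tab (69–70 mm), and blue is at rest. I hold.

Call:
play_rows(rows=[[0,0,0.002,0,0,0,1],[0,0,0.002,0,0,0,1],[0,0,0.002,0,0,0,1],[0,0,0.002,0,0,0,1],[0,0,0.002,0,0,0,1]])

```text
clock: 8.15
position: [0.6031, -0.2516, 0.0545]
ee_rot: [2.094, 2.311, 0.004]
force: [-2.0, -0.7, 6.1]
width: 0.004
```

Call:
play_rows(rows=[[0,0,0.002,0,0,0,1],[0,0,0.002,0,0,0,1],[0,0,0.002,0,0,0,1],[0,0,0.002,0,0,0,1],[0,0,0.002,0,0,0,1]])

```text
clock: 8.65
position: [0.6031, -0.2516, 0.055]
ee_rot: [2.094, 2.31, 0.003]
force: [-1.1, -0.6, 6.2]
width: 0.007
```

```bash
python3 tip.py o pics/s6.png
```

```text
8.65 [ 0.6031 -0.2516  0.055 ] [-1.06 -0.55  6.16]
o cen0 [ 285.02  215.18 1668.  ] now [ 285.14  208.92 1902.  ] tilt 0.1514 tip rise mm 18.1
```

The tip was held between 18.1 and 19.3 mm for more than a second. Now I release straight up.

Call:
play_rows(rows=[[0,0,-0.08,0,0,0,1],[0,0,-0.08,0,0,0,1],[0,0,-0.1,0,0,0,1],[0,0,-0.1,0,0,0,1],[0,0,0,0,0,0,1]])

```text
clock: 9.2
position: [0.6022, -0.2491, 0.1139]
ee_rot: [2.093, 2.312, 0.006]
force: [0.2, 0.1, -1.2]
width: 0.001
```

Call:
play_rows(rows=[[0,0,0,0,0,0,1],[0,0,0,0,0,0,1]])

```text
clock: 9.4
position: [0.6022, -0.2492, 0.1144]
ee_rot: [2.092, 2.312, 0.006]
force: [0.2, -0.6, 0.1]
width: 0.004
```

```bash
python3 tip.py o pics/s7.png;python3 - <<'E'
from tip import *
read("b",cv2.imread("pics/s7.png"))
plan(np.array([.6580,-.1205,.115]),goal(np.radians(6),0),n=12)
E
```

```text
9.4 [ 0.6022 -0.2492  0.1144] [ 0.16 -0.56  0.12]
o cen0 [ 285.02  215.18 1668.  ] now [ 285.03  215.18 1754.  ] tilt 0.0 tip rise mm 0.0
b cen0 [ 326.56  253.52 2356.  ] now [ 326.54  253.53 2517.  ] tilt 0.0 tip rise mm 0.0
N rows 4 pos [ 0.602  -0.2492  0.1141] err mm [ 56.  128.7   0.9] rv [ 0.018  0.015 -0.005] clock 9.45
[[0.204, 0.114, -0.002, 0.009, 0.007, -0.003, 1], [0.204, 0.115, -0.002, 0.009, 0.007, -0.003, 1], [0.204, 0.115, -0.002, 0.009, 0.007, -0.003, 1], [0.204, 0.115, -0.002, 0.009, 0.007, -0.003, 1]]
```

The plate has sprung back, with both tips at 0.0 mm. I move to the blue pad.

Call:
play_rows(rows=[[0.2,0.11,-0.01,0.01,0.01,0,1],[0.2,0.11,-0.01,0.01,0.01,0,1],[0.2,0.11,0,0.01,0.01,0,1],[0.19,0.11,0,0,0,0,1],[0,0,0,0,0,0,1]])

```text
clock: 9.95
position: [0.6552, -0.1232, 0.1126]
ee_rot: [-2.112, -2.321, 0.002]
force: [-1.2, -0.6, -0.5]
width: 0.002
```

Run:
```python
from tip import *
plan(np.array([.6580,-.1207,.090]),goal(np.radians(6),0),n=12)
```

```text
N rows 1 pos [ 0.6552 -0.1232  0.1126] err mm [  2.8   2.5 -22.6] rv [-0.004 -0.002 -0.01 ] clock 9.95
[[0.015, 0.02, 0.151, -0.007, -0.003, -0.021, 1]]
```

Call:
play_rows(rows=[[0.015,0.02,0.06,0,0,-0.02,1],[0,0,0.06,0,0,0,1],[0,0,0.03,0,0,0,1],[0,0,0,0,0,0,1]])

```text
clock: 10.35
position: [0.6562, -0.1225, 0.0854]
ee_rot: [-2.099, -2.33, 0.008]
force: [-1.0, -0.5, 0.6]
width: 0.003
```

```bash
python3 tip.py b pics/s8.png
python3 - <<'E'
from tip import *
plan(np.array([.6580,-.1207,.076]),goal(np.radians(6),0),n=12)
S=cv2.imread("pics/s8.png");print(proj(S_,[.658,-.1207,.072]))
cv2.imwrite("pics/s8c.png",cv2.resize(S[160:290,260:420],None,fx=4,fy=4,interpolation=cv2.INTER_CUBIC))
E
```

```text
10.35 [ 0.6562 -0.1225  0.0854] [-0.98 -0.47  0.63]
b cen0 [ 326.56  253.52 2356.  ] now [ 326.54  253.53 2535.  ] tilt 0.0 tip rise mm 0.0
N rows 1 pos [ 0.6562 -0.1229  0.0857] err mm [ 1.8  2.2 -9.7] rv [-0.008 -0.001 -0.001] clock 10.4
[[0.013, 0.014, 0.064, -0.016, -0.002, -0.002, 1]]
[337.82033654 186.53273271]
```

View pics/s8c.png

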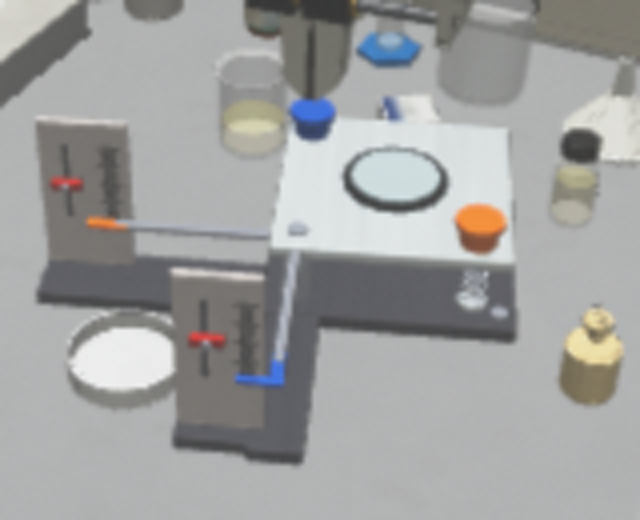

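The fingers stand over the blue pad (312,118) and clear of the beaker. I start pressing.

Call:
play_rows(rows=[[0.012,0.012,0.03,-0.01,0,0,1],[0,0,0.02,0,0,0,1],[0,0,0.02,0,0,0,1],[0,0,0,0,0,0,1]])

```text
clock: 10.8
position: [0.6578, -0.1228, 0.0747]
ee_rot: [-2.105, -2.33, 0.002]
force: [-0.4, -0.3, 0.5]
width: 0.007
```

Call:
play_rows(rows=[[0,0,0.02,0,0,0,1],[0,0,0.02,0,0,0,1],[0,0,0.02,0,0,0,1],[0,0,0,0,0,0,1]])

```text
clock: 11.2
position: [0.6593, -0.1224, 0.0667]
ee_rot: [2.105, 2.33, 0.001]
force: [-1.8, 0.2, 3.7]
width: 0.002
```

```bash
python3 tip.py b pics/s9.png
```

```text
11.2 [ 0.6593 -0.1224  0.0667] [-1.79  0.21  3.69]
b cen0 [ 326.56  253.52 2356.  ] now [ 326.3   251.11 2328.  ] tilt 0.0534 tip rise mm 6.4
```

Call:
play_rows(rows=[[0,-0.005,0.02,0,0,0,1],[0,-0.005,0.02,0,0,0,1],[0,0,0.02,0,0,0,1],[0,0,0,0,0,0,1]])

```text
clock: 11.65
position: [0.6603, -0.1221, 0.0595]
ee_rot: [2.102, 2.327, 0.007]
force: [-0.8, -0.4, 5.4]
width: 0.005
```

```bash
python3 tip.py b pics/s10.png
```

```text
11.65 [ 0.6603 -0.1221  0.0595] [-0.82 -0.4   5.42]
b cen0 [ 326.56  253.52 2356.  ] now [ 326.5   247.72 2210.  ] tilt 0.1236 tip rise mm 14.8
```

Call:
play_rows(rows=[[0,-0.005,0.02,0,0,0,1],[0,-0.005,0.02,0,0,0,1],[0,0,0.003,0,0,0,1]])

```text
clock: 12.0
position: [0.6607, -0.1219, 0.0549]
ee_rot: [2.1, 2.325, 0.012]
force: [-1.6, -0.5, 6.5]
width: 0.004
```

```bash
python3 tip.py b pics/s11.png
python3 - <<'E'
from tip import *
S=cv2.imread("pics/s11.png");read("o",S)
cv2.imwrite("pics/s11c.png",cv2.resize(S[185:275,255:355],None,fx=6,fy=6,interpolation=cv2.INTER_CUBIC))
for z in(.066,.069,.072,.075):print(z,[(np.round((proj(S_,mm+ey*.118+ex*x+[0,0,z])-[255,185])*6,0)).tolist() for x in(0,.02)],)
E
```

```text
12.0 [ 0.6607 -0.1219  0.0549] [-1.65 -0.49  6.48]
b cen0 [ 326.56  253.52 2356.  ] now [ 326.41  245.45 1946.  ] tilt 0.1685 tip rise mm 20.1
o cen0 [ 285.02  215.18 1668.  ] now [ 285.    215.14 1496.  ] tilt 0.001 tip rise mm 0.1
0.066 [[443.0, 383.0], [382.0, 378.0]]
0.069 [[443.0, 376.0], [382.0, 371.0]]
0.072 [[443.0, 369.0], [382.0, 364.0]]
0.075 [[443.0, 362.0], [382.0, 357.0]]
```

View pics/s11c.png

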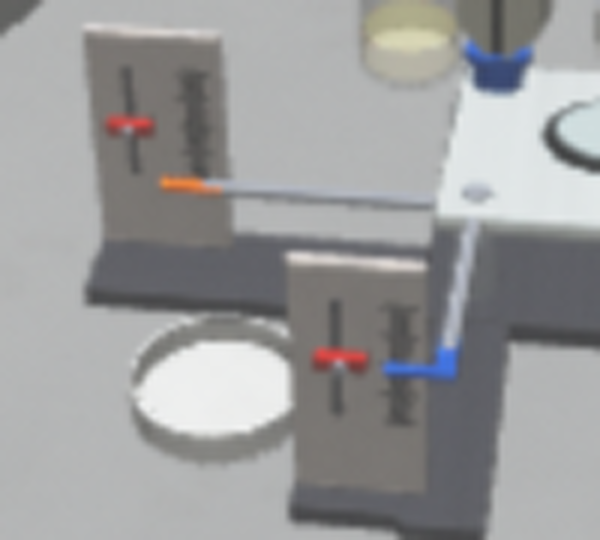

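The blue bar's free end is at crop (386,370), about 20 mm rise. The target is about 22 mm, so I nudge and hold.

Call:
play_rows(rows=[[0,0,0.016,0,0,0,1],[0,0,0.005,0,0,0,1],[0,0,0.003,0,0,0,1],[0,0,0.003,0,0,0,1]])

```text
clock: 12.45
position: [0.6608, -0.122, 0.0526]
ee_rot: [2.099, 2.323, 0.011]
force: [-1.7, 0.3, 8.0]
width: 0.006
```

```bash
python3 tip.py b pics/s12.png
```

```text
12.45 [ 0.6608 -0.122   0.0526] [-1.67  0.3   8.05]
b cen0 [ 326.56  253.52 2356.  ] now [ 326.46  244.34 1885.  ] tilt 0.1899 tip rise mm 22.7
```

Call:
play_rows(rows=[[0,0,0.002,0,0,0,1],[0,0,0.002,0,0,0,1],[0,0,0.002,0,0,0,1],[0,0,0.002,0,0,0,1],[0,0,0.002,0,0,0,1]])

```text
clock: 13.0
position: [0.6607, -0.122, 0.0534]
ee_rot: [2.098, 2.322, 0.011]
force: [-1.5, 0.1, 8.0]
width: 0.008
```

Call:
play_rows(rows=[[0,0,0.002,0,0,0,1],[0,0,0.002,0,0,0,1],[0,0,0.002,0,0,0,1],[0,0,0.002,0,0,0,1],[0,0,0.002,0,0,0,1]])

```text
clock: 13.5
position: [0.6607, -0.1221, 0.054]
ee_rot: [2.097, 2.321, 0.01]
force: [-2.0, 0.8, 7.5]
width: 0.004
```

```bash
python3 tip.py b pics/s13.png
python3 - <<'E'
from tip import *
S=cv2.imread("pics/s13.png");read("o",S)
cv2.imwrite("pics/s13c.png",cv2.resize(S[185:275,255:355],None,fx=6,fy=6,interpolation=cv2.INTER_CUBIC))
E
```

```text
13.5 [ 0.6607 -0.1221  0.054 ] [-1.97  0.85  7.54]
b cen0 [ 326.56  253.52 2356.  ] now [ 326.26  245.01 2050.  ] tilt 0.1771 tip rise mm 21.1
o cen0 [ 285.02  215.18 1668.  ] now [ 285.    215.14 1482.  ] tilt 0.001 tip rise mm 0.1
```

View pics/s13c.png

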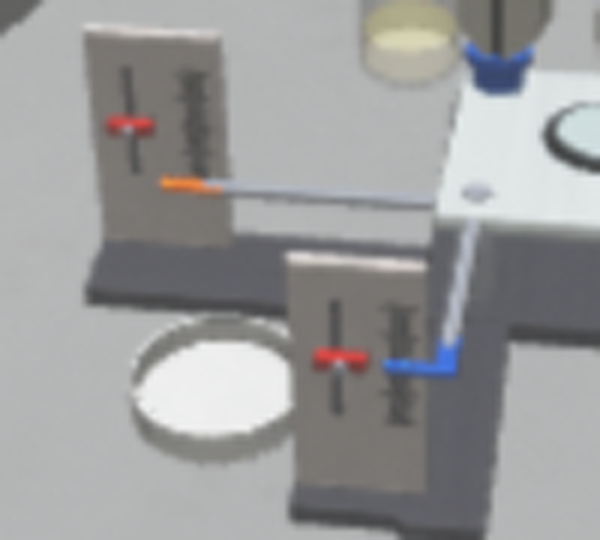

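The blue bar's free end is at (386,365), z of about 71.5–72 mm, beside the tab at (340,358), and it has been held for over a second. I release, rise and back clear.

Call:
play_rows(rows=[[0,0,-0.08,0,0,0,1],[0,0,-0.08,0,0,0,1],[0,0,-0.15,0,0,0,1],[0,0,-0.2,0,0,0,1],[0,0,-0.2,0,0,0,1]])

```text
clock: 14.05
position: [0.6554, -0.122, 0.1611]
ee_rot: [2.101, 2.327, 0.001]
force: [0.9, 0.0, -0.3]
width: 0.009
```

Call:
play_rows(rows=[[0,0,-0.2,0,0,0,1],[0,0,-0.2,0,0,0,1],[0,0,-0.1,0,0,0,1],[0,0,0,0,0,0,1],[0,0,0,0,0,0,1]])

```text
clock: 14.55
position: [0.6551, -0.1212, 0.2462]
ee_rot: [2.098, 2.324, 0.007]
force: [1.0, -0.3, -0.9]
width: 0.002
```

Call:
play_rows(rows=[[0,0,0,0,0,0,1],[0,0,0,0,0,0,1],[0,0,0,0,0,0,1]])

```text
clock: 14.85
position: [0.6536, -0.1214, 0.2433]
ee_rot: [2.1, 2.327, 0.003]
force: [-0.6, -0.0, 0.1]
width: 0.006
```

```bash
python3 tip.py b pics/s14.png
python3 - <<'E'
from tip import *
S=cv2.imread("pics/s14.png");read("o",S)
print(observe()["dq"].round(3))
T=get_image("top");cv2.imwrite("pics/top1.png",T)
cv2.imwrite("pics/s14c.png",cv2.resize(S[130:290,220:460],None,fx=3.2,fy=3.2,interpolation=cv2.INTER_CUBIC))
E
```

```text
14.85 [ 0.6536 -0.1214  0.2433] [-0.56 -0.03  0.15]
b cen0 [ 326.56  253.52 2356.  ] now [ 326.56  253.52 2402.  ] tilt 0.0 tip rise mm 0.0
o cen0 [ 285.02  215.18 1668.  ] now [ 285.03  215.18 1695.  ] tilt 0.0 tip rise mm 0.0
[ 0.001 -0.002 -0.    -0.004  0.     0.001  0.001]
```

View pics/s14c.png

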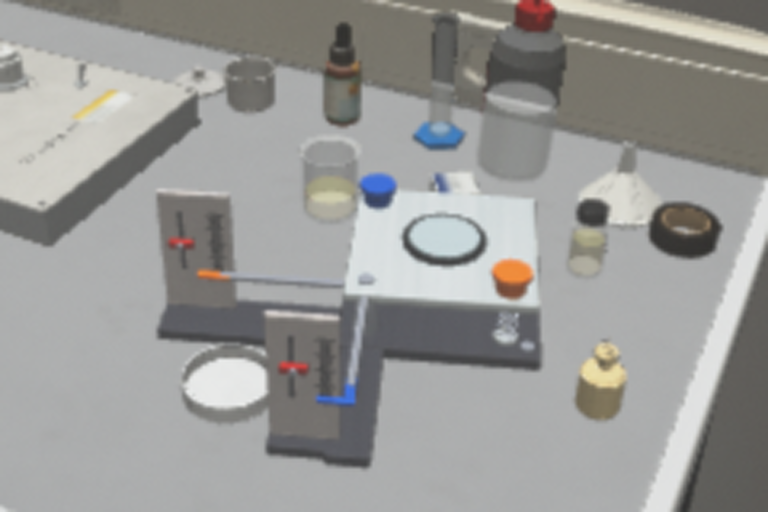

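Both pointers are back at rest, all the things around the mount are where they were, and the arm stands still 0.24 m up and clear of everything. I hand in.

```bash
python3 -c "
from cell import *
print(sign_off())"
```

```text
the job is handed in; nothing more can be done
None
```

I pressed both pads one at a time with closed fingertips, held each pointer level with its red tab for over a second, and let it spring back. The job is handed in at about 15 s; sign-off reports no verdict.

- **Orange:** the pointer was held at 18.1–19.3 mm rise. The tab measured 18.6–19.6 mm above the resting tip, depending on which views were combined. The blue pointer stayed within 1 mm of rest.
- **Blue:** the pointer was held at 21.1–22.7 mm rise. The tab measured 21.5 mm from the wrist views and 23–23.5 mm when the scene and top views were used, about 2 mm apart but inside the 4 mm window. The orange pointer stayed at rest.
- **After release:** both tips read 0.0 mm from rest after each press, and the wrist force was near zero at the end.
- **Surroundings:** the last scene picture shows the tabs, mirror and loose things where they were. The gripper stands 0.24 m above the worktop, clear of the mount.

The pads triangulated 1–2 mm lower than the 72 mm in the text, within the camera calibration.

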